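# Put the printed fan duct away behind the bypass door

## Task

Slide the clear door that covers the orange tray fully open, past the other door, by its black pull, and leave it open; leave the other door as it is. Then take the black printed fan duct from the build plate and set it down upright in the orange tray, lowering it in rather than dropping it, and let go.

Things in the scene. Friction and masses are not known exactly. Their poses are not given: they have to be found in the camera images.
- pull_left (a point): Top centre of the black fin pull on the white case's left (+y) clear door: 12 mm thick in y, 64 long in x, top 105 mm above table, 34 above this upper door (side rails 74 high). Axes: the case's, y along its 382 mm length. Closed: 172 mm from case centre; opens towards -y, 130 mm to a stop, over the other door; 1.5 N friction, stays put. Either door may start 20 mm open.
- pull_right (a point): Top centre of the same fin pull (12 x 64 mm, top 105 mm above table) on the right (-y) clear door, the lower one: fin stands 45 mm above it. Closed: 172 mm from the case centre; opens towards +y, 130 mm to a stop, under the left door, where the pull keeps 31 mm from that door's edge. Same friction.
- orange_tray: Orange tray fixed in the case's left or right end (blue tray in the other), seen through the door. 170 x 130 x 38 mm (x, y, z), walls and floor 3 mm. Origin: centre of underside, 5 mm above table; axes the case's. The closed pull of its door is 54 mm outward of its centre in y; fully open, 76 mm past it inward, leaving an opening 130 mm (y) by 184 mm (x) right over the tray.
- duct: Black printed fan duct, 30 to 65 g, on the dark build plate (top 5 mm above table) near a white vented cover and a green bracket. Block 40 x 32 x 42 mm (x, y, z) with a grey-ringed oval mouth on top; at its +x side a flange 46 mm wide (x 20 to 26) and a snout to x 36. Origin: centre of the block's underside, z up. Grip its flat sides, 32 mm apart in y.
There are look-alikes about, which are no part of the job. What is meant by the duct is not blue, and is the smaller of those in its own colour.

How it is judged:
By the outcome, as a careful person would: the job done as asked, in the order asked, and still so for the second after the job is handed in, with the robot touching nothing.
It also fails if it takes over 58 s, if anything falls off the work surface, if the arm or the gripper's body presses on something with over 40 N, if the wrist force passes 120 N, or if a joint passes its speed limit or range.

## Robot

A 7-joint arm with a two-finger parallel gripper is mounted at the origin on the work surface. World frame = base frame: x ahead of the robot, y to its left, z up, the work surface at z = 0. Lengths are in m, angles in degrees, forces in N, time in s.
With the tool pointing down it reaches from about 0.425 to 0.875 m from the base axis. Payload 4.7 kg.
Tool frame: the origin (TCP) lies at the very end of the fingers, on their centre line; the grasp point (between the pads) lies 19 mm behind it; z points along the fingers, y is the line along which they close (so a half turn about z gives the same grasp; the last joint's range is limited). The gripper opens to 87 mm and grips with 3 to 60 N. Pads are 19 mm wide; open, the fingers measure 117 mm over their backs; the gripper's body (75 mm by 190 mm) begins 51 mm behind the grasp point.
Start: joints at [-63.306, 18.392, -4.016, 83.108, 1.295, 78.541, -3.26], TCP at [0.284, 0.585, 0.187] pointing down, gripper open.
Joint ranges: [-163.93, 163.93], [-17.29, 119.83], [-79.2, 71.16], [3.27, 140.29], [-89.18, 269.18], [5.43, 117.66], [-154.24, 154.24]. Speed limits (degrees/s): [147.25, 147.25, 180, 180, 180, 180, 180].

## Interface

Orientations are given as [roll, pitch, yaw] about the fixed x, y, z axes, in that order (R = Rz(yaw) Ry(pitch) Rx(roll)).
In Python, from cell import get_obs, eyes, env gives the robot as it stands.
- The arm moves only by the tool servo_tool, never from a script. Its argument "series" is a list that holds one entry, the list of rows, each a list of 7 numbers: the shift along the tool's x, y, z in units of 300 mm (1.0 is 300 mm), then the turn, a rotation vector about the tool's x, y, z in units of pi rad (1.0 is pi rad), then the opening, from 0 (shut) to 1 (fully open). In form: [[[tx, ty, tz, wx, wy, wz, gripper], ...]]. A call has 1 to 12 rows; each row is the pose to reach, as a shift and turn from the pose commanded when the call began, along the tool's axes at that moment, turning the shorter way round; what a row does not reach only later rows make up. A row lasts 1/12 s, in which the tool goes at most 41.7 mm and 7.16 degrees, less where a joint would pass 70% of its speed; a pose out of reach is approached as far as the arm can. A call with a number of a shift or a turn outside -1 to 1 is refused whole. A call with a gripper value outside its range is refused whole. The fingers move at their own pace and stop on an object; "grip_force" is the grip in N (left out, the last holds). Time passes only in rows, so rows that repeat a pose let the fingers close. It gives the time, the measured TCP pose, the force, the opening and the grip force at its end, in the units of the state.
- get_obs(): the state, without advancing time (a new reading comes with each control period).
- eyes.read_camera(name): name is "scene" or "top" or "wrist"; returns a dict with "frame" (420x560x3 uint8, red, green, blue), "depth" (420x560 float32, m along the optical axis (not along the pixel's ray), 0 where there is no reading), "fx", "fy", "cx", "cy" (pixels), "origin" and "rotation" of the camera in the world; the wrist camera has in their place "mount" (4x4, takes a point from camera to tool coordinates, whose origin is the TCP and whose axes are the flange's). Camera axes: x right, y down, z forward; pixel columns grow to the right and rows downward; lengths in m; the calibration is good to about 2 mm. The wrist camera is an equidistant fisheye: a pixel r from the principal point sees the ray r / f radians off the axis. A picture is of the moment at which its call begins: read the wrist's pose just before it.
- env.sign_off(): hands the job in; it is judged then, once.
The state is a dict: "time_s": time; "qpos": joint angles; "joint_velocities": joint speeds; "effort": joint torques, N m; "tool_pos": TCP position; "tool_rot": TCP orientation; "force": force on the tool from outside, world axes, zero at the start; "wrist_torque": the same for the moment, N m; "grip_width": finger opening in m; "grasp_force": force on a finger pad.
Only numpy, scipy, OpenCV 4.12 (cv2) and the standard library are available. Lean on these libraries where they do the work, as an engineer would, in place of code of your own. Each camera call takes 0.05 s, during which the arm holds its last target. There are 200 camera calls.

## Working session

There is one attempt and no reset: what is moved stays moved. The work goes in short steps, Python scripts to look and compute and a tool call to move; the robot and the scene stay as the last step left them, time stands still between calls to the robot, and variables do not carry over. Pictures are saved under pics/ and viewed, at most 10 in all, crops included, and the job is handed in when it is done.

Besides the shell and the picture viewer there is one more tool, called after "Emit:" by a JSON object that holds its "fn" and its "kwargs", one argument or row to a line. servo_tool: Moves the arm, as the interface text tells. Shifts and turns lie within -1 to 1; 1 stands for 300 mm of shift or pi rad of turn. Its arguments: {"type":"object","properties":{"series":{"type":"array"},"grip_force":{"type":"number"}},"required":["series"]}

```bash
mkdir -p pics
cat > h.py <<'E'
import numpy as np, cv2
from cell import get_obs, eyes, env
def cloud(c):
    d=c["depth"]; v,u=np.mgrid[0:d.shape[0],0:d.shape[1]]
    P=np.stack([(u-c["cx"])/c["fx"]*d,(v-c["cy"])/c["fy"]*d,d],-1)
    return P@np.array(c["rotation"]).T+np.array(c["origin"])
def save(n,c): cv2.imwrite(n,cv2.cvtColor(c["frame"],cv2.COLOR_RGB2BGR))
E
python3 - <<'E'
from h import *
for n in ["scene","top"]:
    c=eyes.read_camera(n); save(f"pics/{n}.png",c); np.save(f"{n}_pc.npy",cloud(c)); np.save(f"{n}_rgb.npy",c["frame"])
    print(n,c["origin"],c["rotation"],c["fx"],c["cx"],c["cy"])
o=get_obs(); print(o["tool_pos"],o["tool_rot"],o["time_s"],o["grip_width"])
E
```

```text
Traceback (most recent call last):
  File "h.py", line 6, in cloud
    return P@np.array(c["rotation"]).T+np.array(c["origin"])
           ~~~~~~~~~~~~~~~~~~~~~~~~~~~^~~~~~~~~~~~~~~~~~~~~~
ValueError: operands could not be broadcast together with shapes (420,560) (3,)
```

View pics/scene.png

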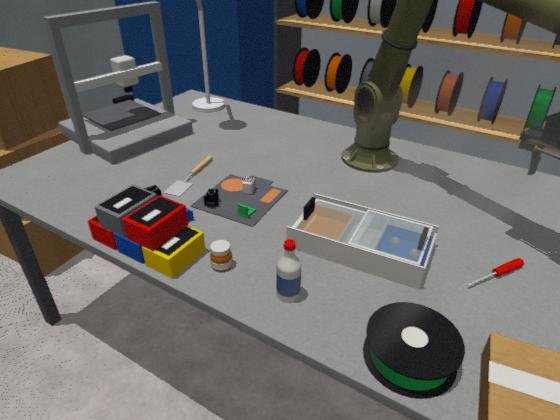

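```bash
sed -i 's/np.array(c\["rotation"\]).T/rot(c["rotation"]).T/' h.py
cat >> h.py <<'E'
from scipy.spatial.transform import Rotation as Ro
def rot(r):
    r=np.array(r,float)
    return Ro.from_euler('xyz',r,degrees=True).as_matrix() if r.size==3 else r
E
python3 - <<'E'
from h import *
for n in ["scene","top"]:
    c=eyes.read_camera(n); save(f"pics/{n}.png",c); np.save(f"{n}_pc.npy",cloud(c)); np.save(f"{n}_rgb.npy",c["frame"])
    print(n,c["origin"],c["rotation"],c["fx"],c["cx"],c["cy"])
    P=cloud(c)
    print([P[v,u].round(3) for u,v in [(250,280),(200,200),(300,150)]])
o=get_obs(); print(o["tool_pos"],o["tool_rot"],o["time_s"],o["grip_width"])
E
```

```text
scene [1.4991437  0.49583841 0.79616008] [-124.82381589   -0.25832427  122.14568405] 431.49214702651466 274.83369376054685 213.32129226011384
[array([ 0.822, -0.003, -0.003]), array([ 0.601, -0.361,  0.003]), array([ 0.09 , -0.264,  0.001])]
top [ 0.49478965 -0.06631444  1.19298626] [-174.18004504    0.72537499  -90.23294864] 446.1264816445235 275.3972937690026 207.15401410642627
[array([0.423, 0.016, 0.003]), array([0.632, 0.144, 0.041]), array([ 0.773, -0.119, -0.002])]
[0.28361028 0.58434825 0.18580351] [-1.79915235e+02  3.55617115e-03  1.54116901e+02] 0.15 0.0869921883113412
```

View pics/top.png

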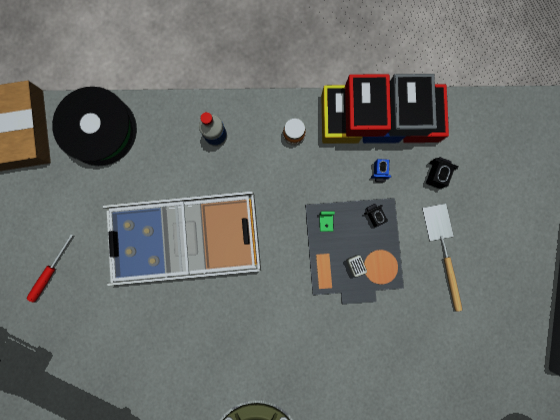

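Run:
```python
from h import *
P=np.load("top_pc.npy"); I=np.load("top_rgb.npy")
def rep(n,m):
    Q=P[m]; 
    v,u=np.nonzero(m)
    r=cv2.minAreaRect(Q[:,:2].astype(np.float32)*1000)
    print(n,len(Q),"med",np.median(Q,0).round(4),"px",u.mean().round(1),v.mean().round(1),"rect",np.round(r[0],1),np.round(r[1],1),round(r[2],1))
v,u=np.mgrid[0:420,0:560]
def box(a,b,c,d): return (u>=a)&(u<=c)&(v>=b)&(v<=d)
dark=I.max(-1)<60
for n,b in [("Lfin",(104,225,124,262)),("Rfin",(236,212,255,250))]:
    m=box(*b)&(P[...,2]>.088)&(P[...,2]<.12)&dark; rep(n,m)
case=box(95,180,270,295)&(P[...,2]>.062)&(P[...,2]<.085)&(I.min(-1)>110); rep("case",case)
m=box(358,195,395,235)&(P[...,2]>.025)&(P[...,2]<.07); rep("duct",m)
m=box(358,195,395,235)&(P[...,2]>.038)&(P[...,2]<.07); rep("ducttop",m)
im=cv2.imread("pics/top.png")
a=cv2.resize(im[190:300,300:410],(550,550),interpolation=cv2.INTER_CUBIC)
w=cv2.resize(im[185:295,225:275],(250,550),interpolation=cv2.INTER_CUBIC)
cv2.imwrite("pics/crop.png",cv2.hconcat([a,w]))
```

```text
Lfin 170 med [0.5175 0.3466 0.1024] px 112.2 243.8 rect [518.6 348.1] [61.8 13.7] 4.0
Rfin 129 med [0.5477 0.0215 0.1036] px 245.2 230.9 rect [547.8  21.7] [59.6 11.9] 4.6
case 2789 med [0.5274 0.2039 0.0706] px 170.6 240.2 rect [532.9 187.5] [202.4 381.4] 5.2
duct 264 med [ 0.5894 -0.315   0.0444] px 377.2 215.5 rect [ 592.3 -314.2] [54.  45.1] 26.3
ducttop 237 med [ 0.5878 -0.3162  0.0449] px 377.9 215.6 rect [ 588.2 -316.3] [44.7 44.9] 26.2
```

View pics/crop.png

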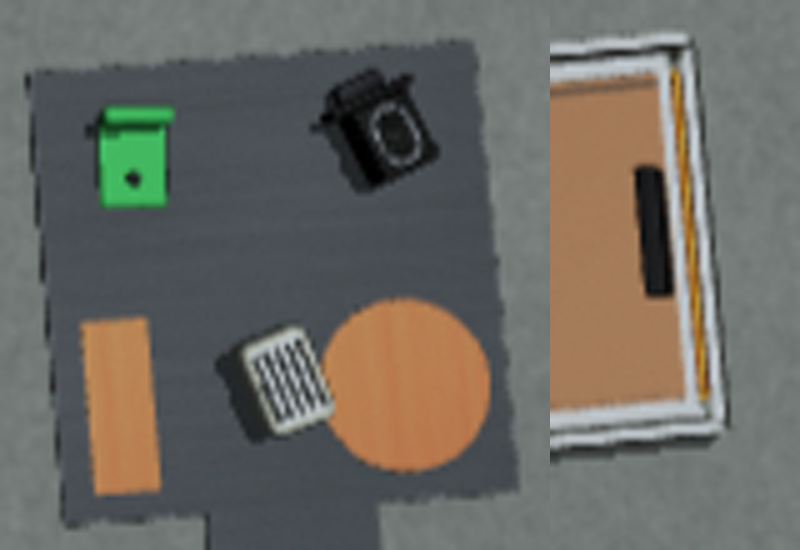

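```bash
cat >> h.py <<'E'
def go(p,yaw,p0=None,r0=None):
    """print shift/turn units for target TCP p pointing down with yaw; from p0,r0 (default measured)"""
    o=get_obs(); p0=o["tool_pos"] if p0 is None else p0; r0=o["tool_rot"] if r0 is None else r0
    A=rot(r0); B=Ro.from_euler('xyz',[180,0,yaw],degrees=True).as_matrix()
    s=A.T@(np.array(p)-p0)/.3; w=Ro.from_matrix(A.T@B).as_rotvec()/np.pi
    print(np.round(s,3),np.round(w,3),"rows>=",np.ceil(max(np.linalg.norm(s)*300/41.7,np.linalg.norm(w)*180/7.16)))
E
python3 -c "
from h import *
p=get_obs()['tool_pos']
go([.416,.303,.175],125); go([.548,.022,.15],95.1,[.416,.303,.175],[180,0,125])"
```

```text
[-0.806 -0.651  0.037] [-0.     0.     0.162] rows>= 8.0
[-1.02  -0.177  0.083] [-0.    -0.     0.166] rows>= 8.0
```

Emit:
{"fn": "servo_tool", "kwargs": {
  "series": [
    [[-0.806, -0.651, 0.037, 0, 0, 0.162, 1], [-0.806, -0.651, 0.037, 0, 0, 0.162, 1], [-0.806, -0.651, 0.037, 0, 0, 0.162, 1], [-0.806, -0.651, 0.037, 0, 0, 0.162, 1], [-0.806, -0.651, 0.037, 0, 0, 0.162, 1], [-0.806, -0.651, 0.037, 0, 0, 0.162, 1], [-0.806, -0.651, 0.037, 0, 0, 0.162, 1], [-0.806, -0.651, 0.037, 0, 0, 0.162, 1], [-0.806, -0.651, 0.037, 0, 0, 0.162, 1], [-0.806, -0.651, 0.037, 0, 0, 0.162, 1]]
  ],
  "grip_force": 12
}}

```text
time_s: 0.98
tool_pos: [0.4166, 0.3024, 0.1755]
tool_rot: [180.0, -0.0, 124.8]
force: [0.2, 0.7, -0.3]
grip_width: 0.0868
grasp_force: 0.0
```

Emit:
{"fn": "servo_tool", "kwargs": {
  "series": [
    [[-1, -0.177, 0.05, 0, 0, 0.166, 1], [-1, -0.177, 0.05, 0, 0, 0.166, 1], [-1, -0.177, 0.05, 0, 0, 0.166, 1], [-1, -0.177, 0.05, 0, 0, 0.166, 1], [-1, -0.177, 0.05, 0, 0, 0.166, 1], [-1, -0.177, 0.05, 0, 0, 0.166, 1], [-1, -0.177, 0.05, 0, 0, 0.166, 1], [-1, -0.177, 0.05, 0, 0, 0.166, 1], [-1, -0.177, 0.05, 0, 0, 0.166, 1], [-1, -0.177, 0.05, 0, 0, 0.166, 1], [-1, -0.177, 0.05, 0, 0, 0.166, 1]]
  ]
}}

```text
time_s: 1.9
tool_pos: [0.5441, 0.0303, 0.1603]
tool_rot: [-180.0, -0.1, 95.3]
force: [-0.9, 0.7, -0.7]
grip_width: 0.087
grasp_force: 0.0
```

Run:
```python
from h import *
o=get_obs(); c=eyes.read_camera("wrist"); save("pics/w1.png",c)
print(o["tool_pos"],o["tool_rot"],o["time_s"],c["fx"],c["cx"],c["cy"],np.round(c["mount"],3).tolist())
go([.548,.022,.082],95.1)
t=eyes.read_camera("top"); cv2.imwrite("x.png",t["frame"])
# wrist cloud (equidistant fisheye, depth along axis)
d=c["depth"]; v,u=np.mgrid[0:420,0:560]; x=(u-c["cx"])/c["fx"]; y=(v-c["cy"])/c["fy"]; r=np.hypot(x,y)+1e-9
k=np.tan(r)/r; Q=np.stack([x*k*d,y*k*d,d],-1)
M=np.array(c["mount"]); W=(Q@M[:3,:3].T+M[:3,3])@rot(o["tool_rot"]).T+o["tool_pos"]
I=c["frame"]
m=(d>0)&(r<1.3)&(I.max(-1)<70)&(abs(W[...,2]-.105)<.01)&(abs(W[...,1]-.022)<.05)&(abs(W[...,0]-.548)<.06)
print(m.sum(), cv2.minAreaRect(W[m][:,:2].astype(np.float32)*1000), np.median(W[m],0))
```

```text
[0.54405588 0.03027183 0.16025355] [-1.79960767e+02 -6.70374834e-02  9.52946783e+01] 1.9 325.19226210127806 278.8229721810336 209.06633336709245 [[0.001, -0.963, -0.27, 0.075], [1.0, 0.001, -0.0, 0.0], [0.001, -0.27, 0.963, -0.198], [0.0, 0.0, 0.0, 1.0]]
[-0.029  0.011  0.261] [-0.    -0.     0.001] rows>= 2.0
1090 ((548.29443359375, 23.18709945678711), (61.183746337890625, 10.376546859741211), 5.331951141357422) [0.54823786 0.0245119  0.10445155]
```

View pics/w1.png

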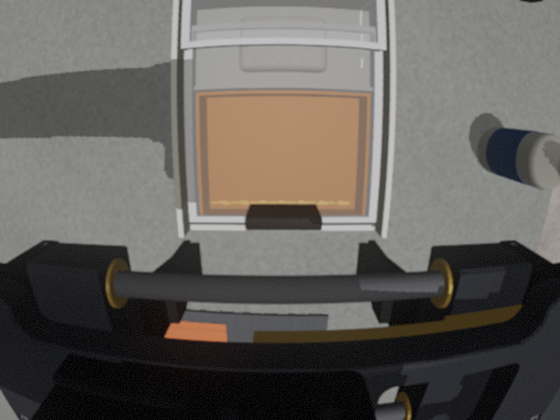

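The wrist view shows the right fin at about (284,217), centred between the fingers, with the orange tray behind its door.

Emit:
{"fn": "servo_tool", "kwargs": {
  "series": [
    [[-0.024, 0.011, 0.1, 0, 0, 0, 1], [-0.024, 0.011, 0.2, 0, 0, 0, 1], [-0.024, 0.011, 0.258, 0, 0, 0, 1], [-0.024, 0.011, 0.258, 0, 0, 0, 1], [-0.024, 0.011, 0.258, 0, 0, 0, 0.6], [-0.024, 0.011, 0.258, 0, 0, 0, 0.6], [-0.024, 0.011, 0.258, 0, 0, 0, 0.6], [-0.024, 0.011, 0.258, 0, 0, 0, 0.6], [-0.024, 0.011, 0.258, 0, 0, 0, 0.6]]
  ],
  "grip_force": 12
}}

```text
time_s: 2.75
tool_pos: [0.5493, 0.0206, 0.0844]
tool_rot: [179.9, -0.0, 95.1]
force: [0.3, -0.7, -0.0]
grip_width: 0.0616
grasp_force: 0.0
```

Emit:
{"fn": "servo_tool", "kwargs": {
  "series": [
    [[0, 0, 0, 0, 0, 0, 0.6], [0, 0, 0, 0, 0, 0, 0.6], [0, 0, 0, 0, 0, 0, 0.6]]
  ]
}}

```text
time_s: 3.0
tool_pos: [0.5485, 0.0203, 0.0834]
tool_rot: [180.0, -0.0, 95.1]
force: [0.2, -0.1, 0.6]
grip_width: 0.0532
grasp_force: 0.0
```

```bash
python3 -c "
from h import *
c=eyes.read_camera('wrist'); save('pics/w2.png',c)"
```

```text
(no output)
```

View pics/w2.png

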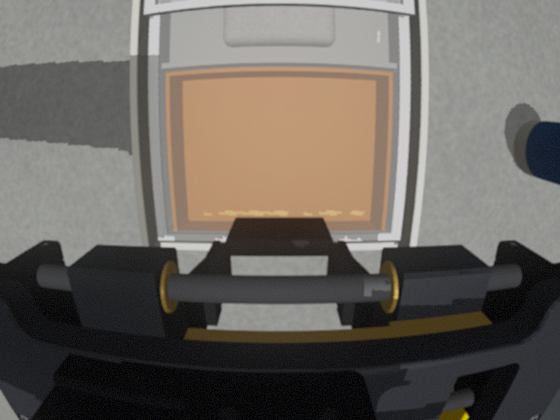

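```bash
cat >> h.py <<'E'
def wcloud():
    o=get_obs(); c=eyes.read_camera("wrist")
    d=c["depth"]; v,u=np.mgrid[0:420,0:560]; x=(u-c["cx"])/c["fx"]; y=(v-c["cy"])/c["fy"]; r=np.hypot(x,y)+1e-9
    k=np.tan(r)/r; Q=np.stack([x*k*d,y*k*d,d],-1); M=np.array(c["mount"])
    T=Q@M[:3,:3].T+M[:3,3]
    return c,o,T,T@rot(o["tool_rot"]).T+o["tool_pos"]
E
python3 - <<'E'
from h import *
c,o,T,W=wcloud()
print(o["grip_width"],o["grasp_force"],o["tool_pos"])
for u in (200,215,225,245,280,320,335,350):
    print(u,[(v,*(T[v,u]*1000).round().astype(int).tolist()) for v in (222,235,245,250,256,265,280)])
print((W[225:252:4,280]*1000).round())
E
```

```text
0.05292177260916011 0.0 [0.54843412 0.02030983 0.08327525]
200 [(222, 3, -58, 24), (235, -7, -58, 23), (245, -19, -62, 34), (250, -24, -62, 35), (256, -51, -76, 83), (265, 13, -35, -68), (280, 34, -21, -122)]
215 [(222, 3, -46, 23), (235, -6, -46, 22), (245, 12, -33, -42), (250, 12, -32, -49), (256, 11, -31, -55), (265, 10, -29, -63), (280, 34, -17, -122)]
225 [(222, 3, -39, 24), (235, -7, -39, 23), (245, 11, -28, -40), (250, 11, -27, -46), (256, 10, -26, -52), (265, 6, -26, -54), (280, 34, -14, -121)]
245 [(222, 8, -23, 10), (235, 8, -20, -16), (245, 4, -20, -22), (250, 1, -20, -22), (256, -50, -32, 84), (265, -60, -32, 84), (280, 34, -9, -122)]
280 [(222, 8, 1, 10), (235, 8, 1, -16), (245, 4, 1, -22), (250, 1, 1, -21), (256, -50, 1, 83), (265, -59, 1, 84), (280, 33, 0, -120)]
320 [(222, 8, 28, 8), (235, 75, 0, -198), (245, 4, 24, -21), (250, 1, 24, -22), (256, -50, 39, 85), (265, -59, 39, 83), (280, 33, 11, -120)]
335 [(222, 4, 41, 23), (235, -7, 41, 24), (245, 11, 30, -39), (250, 10, 29, -45), (256, 10, 28, -53), (265, 9, 27, -60), (280, 34, 15, -121)]
350 [(222, 4, 52, 23), (235, -7, 52, 23), (245, -19, 55, 33), (250, -23, 56, 33), (256, 12, 35, -56), (265, 13, 32, -68), (280, 34, 19, -122)]
[[549.  28.  79.]
 [549.  28.  87.]
 [549.  28.  94.]
 [549.  28. 102.]
 [549.  26. 104.]
 [549.  24. 105.]
 [549.  22. 105.]]
```

Run:
```python
from h import *
c,o,T,W=wcloud(); I=c["frame"]
for s in (-1,1):
    for z0 in range(-90,10,8):
        m=(s*T[...,1]>.018)&(s*T[...,1]<.07)&(abs(T[...,0])<.03)&(T[...,2]*1000>z0)&(T[...,2]*1000<=z0+8)&(c["depth"]>0)
        if m.sum(): print(s,z0,m.sum(),(T[m][:,:2].min(0)*1000).round(),(T[m][:,:2].max(0)*1000).round())
```

```text
-1 -90 385 [-10. -31.] [  6. -26.]
-1 -82 102 [ -9. -39.] [ 13. -26.]
-1 -74 212 [ -8. -38.] [ 13. -26.]
-1 -66 209 [  3. -37.] [ 13. -26.]
-1 -58 168 [  0. -35.] [ 13. -26.]
-1 -50 176 [ -4. -35.] [ 12. -26.]
-1 -42 137 [ -7. -36.] [ 13. -26.]
-1 -26 366 [ -4. -31.] [  9. -18.]
-1 -18 96 [  7. -31.] [  9. -18.]
-1 -10 82 [  7. -31.] [  8. -18.]
-1 -2 76 [  7. -31.] [  9. -18.]
-1 6 62 [  7. -31.] [  9. -18.]
1 -90 385 [-10.  26.] [ 7. 32.]
1 -82 89 [-8. 26.] [13. 39.]
1 -74 217 [-9. 26.] [13. 39.]
1 -66 212 [ 3. 26.] [13. 36.]
1 -58 187 [-1. 26.] [13. 36.]
1 -50 172 [-4. 26.] [13. 35.]
1 -42 130 [-7. 26.] [13. 35.]
1 -26 386 [-3. 18.] [ 8. 32.]
1 -18 104 [ 7. 18.] [ 9. 32.]
1 -10 86 [ 7. 18.] [ 9. 32.]
1 -2 78 [ 7. 18.] [ 9. 32.]
1 6 64 [ 7. 18.] [ 9. 31.]
```

The depth shows the fingers ending about 37 mm above the reported TCP. They closed above the fin, which fits the zero grip force. I'll open, go 37 mm lower and try again.

Emit:
{"fn": "servo_tool", "kwargs": {
  "series": [
    [[0, 0, 0, 0, 0, 0, 1], [0, 0, 0, 0, 0, 0, 1], [0, 0, 0, 0, 0, 0, 1], [0, 0, 0, 0, 0, 0, 1], [0, 0, 0, 0, 0, 0, 1], [0, 0, 0, 0, 0, 0, 1], [0.008, 0, 0.03, 0, 0, 0, 1], [0.008, 0, 0.06, 0, 0, 0, 1]]
  ]
}}

```text
time_s: 3.82
tool_pos: [0.5486, 0.0234, 0.0649]
tool_rot: [179.9, -0.0, 95.1]
force: [-0.4, 0.0, -0.2]
grip_width: 0.0862
grasp_force: 0.0
```

Emit:
{"fn": "servo_tool", "kwargs": {
  "series": [
    [[0, 0, 0.03, 0, 0, 0, 1], [0, 0, 0.06, 0, 0, 0, 1], [0, 0, 0.06, 0, 0, 0, 1], [0, 0, 0.06, 0, 0, 0, 1]]
  ]
}}

```text
time_s: 4.15
tool_pos: [0.5474, 0.0225, 0.0461]
tool_rot: [-179.9, 0.0, 95.1]
force: [0.1, 0.1, 0.3]
grip_width: 0.0871
grasp_force: 0.0
```

Emit:
{"fn": "servo_tool", "kwargs": {
  "series": [
    [[0, 0, 0, 0, 0, 0, 0.55], [0, 0, 0, 0, 0, 0, 0.55], [0, 0, 0, 0, 0, 0, 0.55], [0, 0, 0, 0, 0, 0, 0.55], [0, 0, 0, 0, 0, 0, 0.55], [0, 0, 0, 0, 0, 0, 0.55]]
  ]
}}

```text
time_s: 4.65
tool_pos: [0.5484, 0.0228, 0.0475]
tool_rot: [180.0, -0.0, 95.1]
force: [0.4, -0.2, 1.8]
grip_width: 0.0639
grasp_force: 12.0
```

Gripped at 64 mm. Now slide the door.

Emit:
{"fn": "servo_tool", "kwargs": {
  "series": [
    [[0.03, 0, 0, 0, 0, 0, 0.55], [0.07, 0, 0, 0, 0, 0, 0.55], [0.11, 0, 0, 0, 0, 0, 0.55], [0.15, 0, 0, 0, 0, 0, 0.55], [0.19, 0, 0, 0, 0, 0, 0.55], [0.23, 0, 0, 0, 0, 0, 0.55], [0.27, 0, 0, 0, 0, 0, 0.55], [0.3, 0, 0, 0, 0, 0, 0.55], [0.32, 0, 0, 0, 0, 0, 0.55], [0.34, 0, 0, 0, 0, 0, 0.55], [0.35, 0, 0, 0, 0, 0, 0.55], [0.35, 0, 0, 0, 0, 0, 0.55]]
  ]
}}

```text
time_s: 5.65
tool_pos: [0.5389, 0.1296, 0.0475]
tool_rot: [180.0, -0.1, 95.1]
force: [-0.3, 0.8, 4.7]
grip_width: 0.064
grasp_force: 12.0
```

Emit:
{"fn": "servo_tool", "kwargs": {
  "series": [
    [[0.01, 0, 0, 0, 0, 0, 0.55], [0.02, 0, 0, 0, 0, 0, 0.55], [0.03, 0, 0, 0, 0, 0, 0.55], [0.03, 0, 0, 0, 0, 0, 0.55]]
  ]
}}

```text
time_s: 5.98
tool_pos: [0.5381, 0.1379, 0.0475]
tool_rot: [180.0, -0.1, 95.1]
force: [-1.2, -0.4, 5.7]
grip_width: 0.0639
grasp_force: 12.0
```

Emit:
{"fn": "servo_tool", "kwargs": {
  "series": [
    [[0.01, 0, 0, 0, 0, 0, 0.55], [0.02, 0, 0, 0, 0, 0, 0.55], [0.03, 0, 0, 0, 0, 0, 0.55], [0.03, 0, 0, 0, 0, 0, 0.55]]
  ]
}}

```text
time_s: 6.32
tool_pos: [0.5374, 0.1463, 0.0475]
tool_rot: [180.0, -0.0, 95.1]
force: [0.3, -1.1, 4.7]
grip_width: 0.0639
grasp_force: 12.0
```

Emit:
{"fn": "servo_tool", "kwargs": {
  "series": [
    [[0.01, 0, 0, 0, 0, 0, 0.55], [0.02, 0, 0, 0, 0, 0, 0.55], [0.02, 0, 0, 0, 0, 0, 0.55]]
  ]
}}

```text
time_s: 6.57
tool_pos: [0.5373, 0.1465, 0.0474]
tool_rot: [-180.0, 0.4, 95.0]
force: [0.2, -10.1, 6.9]
grip_width: 0.0639
grasp_force: 12.0
```

Emit:
{"fn": "servo_tool", "kwargs": {
  "series": [
    [[-0.018, 0, 0, 0, 0, 0, 0.55], [-0.018, 0, 0, 0, 0, 0, 0.55], [-0.018, 0, 0, 0, 0, 0, 1], [-0.018, 0, 0, 0, 0, 0, 1], [-0.018, 0, 0, 0, 0, 0, 1], [-0.018, 0, 0, 0, 0, 0, 1], [-0.018, 0, 0, 0, 0, 0, 1], [-0.018, 0, -0.1, 0, 0, 0, 1], [-0.018, 0, -0.2, 0, 0, 0, 1], [-0.018, 0, -0.3, 0, 0, 0, 1], [-0.018, 0, -0.35, 0, 0, 0, 1], [-0.018, 0, -0.35, 0, 0, 0, 1]]
  ]
}}

```text
time_s: 7.57
tool_pos: [0.5399, 0.1468, 0.1565]
tool_rot: [179.6, -0.2, 95.1]
force: [1.0, -0.4, -0.2]
grip_width: 0.0869
grasp_force: 0.0
```

Run:
```python
from h import *
o=get_obs(); print(o["tool_pos"],o["tool_rot"])
go([.562,-.085,.15],60); go([.586,-.318,.13],26.3,[.562,-.085,.15],[180,0,60])
c=eyes.read_camera("top"); P=cloud(c); I=c["frame"]
m=(abs(P[...,2]-.103)<.012)&(I.max(-1)<60)&(abs(P[...,0]-.53)<.06)&(abs(P[...,1]-.35)<.03)
print("Lfin",cv2.minAreaRect(P[m][:,:2].astype(np.float32)*1000))
```

```text
[0.53991225 0.14684879 0.15650815] [ 1.79587164e+02 -1.50381524e-01  9.50806407e+01]
[-0.776  0.005  0.02 ] [ 0.002 -0.002  0.195] rows>= 6.0
[-0.633  0.458  0.067] [-0.    -0.     0.187] rows>= 6.0
Lfin ((0.0, 0.0), (0.0, 0.0), 0.0)
```

Emit:
{"fn": "servo_tool", "kwargs": {
  "series": [
    [[-0.776, 0.005, 0.02, 0, 0, 0.195, 1], [-0.776, 0.005, 0.02, 0, 0, 0.195, 1], [-0.776, 0.005, 0.02, 0, 0, 0.195, 1], [-0.776, 0.005, 0.02, 0, 0, 0.195, 1], [-0.776, 0.005, 0.02, 0, 0, 0.195, 1], [-0.776, 0.005, 0.02, 0, 0, 0.195, 1], [-0.776, 0.005, 0.02, 0, 0, 0.195, 1]]
  ]
}}

```text
time_s: 8.2
tool_pos: [0.5575, -0.0942, 0.1447]
tool_rot: [180.0, 0.3, 59.4]
force: [-0.4, -0.4, -0.1]
grip_width: 0.0868
grasp_force: 0.0
```

Emit:
{"fn": "servo_tool", "kwargs": {
  "series": [
    [[-0.633, 0.458, 0.067, 0, 0, 0.187, 1], [-0.633, 0.458, 0.067, 0, 0, 0.187, 1], [-0.633, 0.458, 0.067, 0, 0, 0.187, 1], [-0.633, 0.458, 0.067, 0, 0, 0.187, 1], [-0.633, 0.458, 0.067, 0, 0, 0.187, 1], [-0.633, 0.458, 0.067, 0, 0, 0.187, 1], [-0.633, 0.458, 0.067, 0, 0, 0.187, 1], [-0.633, 0.458, 0.067, 0, 0, 0.187, 1]]
  ]
}}

```text
time_s: 8.87
tool_pos: [0.5814, -0.3204, 0.1238]
tool_rot: [-179.9, 0.2, 26.1]
force: [0.0, 1.2, -0.2]
grip_width: 0.0869
grasp_force: 0.0
```

Run:
```python
from h import *
c=eyes.read_camera("top"); save("pics/top2.png",c)
c,o,T,W=wcloud(); save("pics/w3.png",c); I=c["frame"]
print(o["tool_pos"],o["tool_rot"],o["time_s"])
m=(c["depth"]>0)&(abs(W[...,2]-.046)<.006)&(abs(W[...,0]-.588)<.05)&(abs(W[...,1]+.316)<.05)
n,l,st,ce=cv2.connectedComponentsWithStats(m.astype(np.uint8)); k=1+np.argmax(st[1:,4]); m=l==k
print(st[k],np.median(W[m],0),cv2.minAreaRect(W[m][:,:2].astype(np.float32)*1000))
# points in duct frame est
a=np.radians(26.3); D=(W[m][:,:2]-[.5855,-.3176])@np.array([[np.cos(a),-np.sin(a)],[np.sin(a),np.cos(a)]])*1000
print(np.percentile(D,[1,5,50,95,99],axis=0).round(1).tolist())
for x0 in range(-24,32,6):
    s=(D[:,0]>=x0)&(D[:,0]<x0+6)
    if s.sum()>5: print(x0,s.sum(),np.percentile(D[s][:,1],[3,97]).round(1))
im=cv2.imread("pics/top2.png"); w=cv2.imread("pics/w3.png")
cv2.imwrite("pics/c2.png",cv2.hconcat([cv2.resize(im[170:310,90:280],(407,300)),cv2.resize(w,(393,300))]))
```

```text
[ 0.58254155 -0.31813211  0.12413283] [-1.79844508e+02  8.96388909e-02  2.62970089e+01] 8.9167
[ 256  172   53   53 1987] [ 0.59052851 -0.31635376  0.04693337] ((587.8212280273438, -316.93890380859375), (46.92477035522461, 45.72595977783203), 25.52223014831543)
[[-19.9, -20.9], [-17.5, -15.5], [5.4, -0.6], [24.4, 15.0], [25.4, 19.5]]
-24 72 [-14.9  13.5]
-18 234 [-14.9  14.4]
-12 229 [-14.9  14.5]
-6 244 [-14.8  14.3]
0 232 [-14.7  14.3]
6 245 [-15.4  14.1]
12 257 [-15.4  14.1]
18 365 [-21.7  20.3]
24 109 [-21.7  21.2]
```

View pics/c2.png

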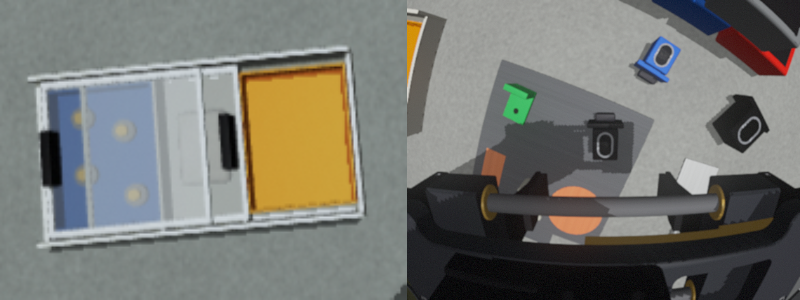

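The crop shows the right door fully open under the left one, with the tray clear. The duct is ahead of the fingers at (603,145), aligned. Descending now.

Emit:
{"fn": "servo_tool", "kwargs": {
  "series": [
    [[0.01, 0.003, 0.08, 0, 0, 0, 1], [0.01, 0.003, 0.16, 0, 0, 0, 1], [0.01, 0.003, 0.24, 0, 0, 0, 1], [0.01, 0.003, 0.32, 0, 0, 0, 1], [0.01, 0.003, 0.38, 0, 0, 0, 1], [0.01, 0.003, 0.42, 0, 0, 0, 1], [0.01, 0.003, 0.42, 0, 0, 0, 1]]
  ]
}}

```text
time_s: 9.55
tool_pos: [0.5852, -0.3149, -0.003]
tool_rot: [-179.7, 0.1, 26.5]
force: [-0.7, 0.1, -0.5]
grip_width: 0.0872
grasp_force: 0.0
```

Run:
```python
from h import *
c,o,T,W=wcloud(); print(o["tool_pos"],o["tool_rot"],o["force"])
go([.5855,-.3176,-.022],26)
for s in (-1,1):
    m=(c["depth"]>0)&(s*T[...,1]>.038)&(s*T[...,1]<.065)&(abs(T[...,0])<.016)&(T[...,2]>-.1)&(T[...,2]<.0)
    print(s,m.sum(),(T[m].min(0)*1000).round(),(T[m].max(0)*1000).round())
m=(c["depth"]>0)&(abs(W[...,2]-.046)<.006)&(abs(W[...,0]-.588)<.05)&(abs(W[...,1]+.316)<.05)
print((np.percentile(T[m],[2,98],axis=0)*1000).round(1))
```

```text
[ 0.58517611 -0.31485663 -0.00304555] [-1.79716235e+02  1.33466204e-01  2.64837930e+01] [-0.67679199  0.12179351 -0.49290057]
[-0.004  0.004  0.07 ] [-0.001  0.     0.002] rows>= 1.0
-1 3423 [ -16.  -65. -100.] [ 16. -38.  -6.]
1 3218 [ -16.   38. -100.] [16. 65. -3.]
[[-19.2 -45.2 -53.2]
 [ 24.6  47.2 -43.8]]
```

Emit:
{"fn": "servo_tool", "kwargs": {
  "series": [
    [[0, 0.002, 0.03, 0, 0, 0, 1], [0, 0.002, 0.06, 0, 0, 0, 1], [0, 0.002, 0.06, 0, 0, 0, 1], [0, 0.002, 0.06, 0, 0, 0, 0.25], [0, 0.002, 0.06, 0, 0, 0, 0.25], [0, 0.002, 0.06, 0, 0, 0, 0.25], [0, 0.002, 0.06, 0, 0, 0, 0.25], [0, 0.002, 0.06, 0, 0, 0, 0.25], [0, 0.002, 0.06, 0, 0, 0, 0.25], [0, 0.002, 0.06, 0, 0, 0, 0.25], [0, 0.002, 0.06, 0, 0, 0, 0.25], [0, 0.002, 0.06, 0, 0, 0, 0.25]]
  ],
  "grip_force": 12
}}

```text
time_s: 10.6
tool_pos: [0.5866, -0.3191, -0.0179]
tool_rot: [180.0, -0.0, 26.3]
force: [-0.7, -0.3, -0.6]
grip_width: 0.0344
grasp_force: 0.0
```

Emit:
{"fn": "servo_tool", "kwargs": {
  "series": [
    [[0, 0, 0, 0, 0, 0, 0.25], [0, 0, 0, 0, 0, 0, 0.25], [0, 0, 0, 0, 0, 0, 0.25], [0, 0, 0, 0, 0, 0, 0.25]]
  ]
}}

```text
time_s: 10.93
tool_pos: [0.5866, -0.3191, -0.0179]
tool_rot: [-180.0, -0.0, 26.3]
force: [0.2, 0.4, -0.3]
grip_width: 0.0321
grasp_force: 12.0
```

Emit:
{"fn": "servo_tool", "kwargs": {
  "series": [
    [[0, 0, -0.06, 0, 0, 0, 0.25], [0, 0, -0.14, 0, 0, 0, 0.25], [0, 0, -0.24, 0, 0, 0, 0.25], [0, 0, -0.34, 0, 0, 0, 0.25], [0, 0, -0.42, 0, 0, 0, 0.25], [0, 0, -0.47, 0, 0, 0, 0.25], [0, 0, -0.47, 0, 0, 0, 0.25]]
  ]
}}

```text
time_s: 11.52
tool_pos: [0.5887, -0.3207, 0.1273]
tool_rot: [179.7, -0.3, 26.3]
force: [-0.3, -0.9, -0.3]
grip_width: 0.0323
grasp_force: 12.0
```

Run:
```python
from h import *
o=get_obs(); print(o["tool_pos"],o["tool_rot"],o["grip_width"],o["grasp_force"])
go([.565,-.13,.122],60); go([.5447,.063,.122],95.1,[.565,-.13,.122],[180,0,60])
```

```text
[ 0.58865545 -0.32067056  0.12734271] [179.70283894  -0.26374103  26.3071021 ] 0.032301697711156915 11.99986474122852
[ 0.211 -0.605  0.016] [ 0.002 -0.001 -0.187] rows>= 5.0
[ 0.523 -0.38  -0.   ] [-0.     0.    -0.195] rows>= 5.0
```

Emit:
{"fn": "servo_tool", "kwargs": {
  "series": [
    [[0.03, -0.09, 0.002, 0, 0, -0.03, 0.25], [0.07, -0.2, 0.005, 0, 0, -0.06, 0.25], [0.11, -0.31, 0.01, 0, 0, -0.09, 0.25], [0.15, -0.42, 0.01, 0, 0, -0.12, 0.25], [0.18, -0.52, 0.01, 0, 0, -0.15, 0.25], [0.211, -0.605, 0.016, 0, 0, -0.187, 0.25], [0.211, -0.605, 0.016, 0, 0, -0.187, 0.25], [0.211, -0.605, 0.016, 0, 0, -0.187, 0.25]]
  ]
}}

```text
time_s: 12.18
tool_pos: [0.5623, -0.1257, 0.117]
tool_rot: [-179.9, -0.0, 60.2]
force: [0.6, -0.8, -0.7]
grip_width: 0.032
grasp_force: 12.0
```

Emit:
{"fn": "servo_tool", "kwargs": {
  "series": [
    [[0.08, -0.06, 0, 0, 0, -0.03, 0.25], [0.17, -0.12, 0, 0, 0, -0.06, 0.25], [0.26, -0.19, 0, 0, 0, -0.09, 0.25], [0.35, -0.25, 0, 0, 0, -0.12, 0.25], [0.44, -0.32, 0, 0, 0, -0.15, 0.25], [0.5, -0.36, 0, 0, 0, -0.18, 0.25], [0.523, -0.38, 0, 0, 0, -0.195, 0.25], [0.523, -0.38, 0, 0, 0, -0.195, 0.25], [0.523, -0.38, 0, 0, 0, -0.195, 0.25]]
  ]
}}

```text
time_s: 12.93
tool_pos: [0.5428, 0.0628, 0.1176]
tool_rot: [-180.0, 0.1, 94.9]
force: [0.3, -0.3, -1.3]
grip_width: 0.0316
grasp_force: 12.0
```

Run:
```python
from h import *
o=get_obs(); print(o["tool_pos"],o["tool_rot"],o["grip_width"],o["grasp_force"])
go([.5447,.063,-.0145],95.1)
c,o,T,W=wcloud(); save("pics/w4.png",c)
m=(c["depth"]>0)&(abs(T[...,0])<.03)&(abs(T[...,1])<.013)&(T[...,2]>-.08)&(T[...,2]<.03)
print("duct top z in tool",np.median(T[m],0))
```

```text
[0.54278983 0.06283922 0.11763765] [-1.79958743e+02  7.46465368e-02  9.48786199e+01] 0.0316477909262676 11.999518093653023
[0.001 0.007 0.44 ] [-0.     0.    -0.001] rows>= 4.0
duct top z in tool [ 0.01786364  0.00018572 -0.06422688]
```

View pics/w4.png

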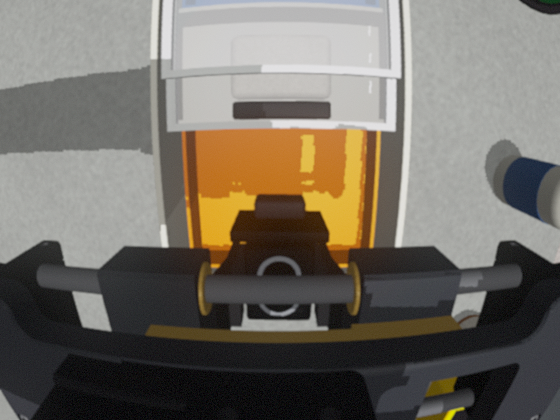

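The duct is held upright at (280,250) over the open tray, clear of the door edge at row 125. Lowering it in.

Emit:
{"fn": "servo_tool", "kwargs": {
  "series": [
    [[0, 0.005, 0.06, 0, 0, 0, 0.25], [0, 0.005, 0.13, 0, 0, 0, 0.25], [0, 0.005, 0.2, 0, 0, 0, 0.25], [0, 0.005, 0.27, 0, 0, 0, 0.25], [0, 0.005, 0.33, 0, 0, 0, 0.25], [0, 0.005, 0.37, 0, 0, 0, 0.25], [0, 0.005, 0.4, 0, 0, 0, 0.25], [0, 0.005, 0.41, 0, 0, 0, 0.25], [0, 0.005, 0.42, 0, 0, 0, 0.25], [0, 0.005, 0.42, 0, 0, 0, 0.25]]
  ]
}}

```text
time_s: 13.82
tool_pos: [0.5446, 0.0643, -0.0075]
tool_rot: [180.0, 0.0, 95.0]
force: [-1.0, 0.1, -0.5]
grip_width: 0.032
grasp_force: 12.0
```

Emit:
{"fn": "servo_tool", "kwargs": {
  "series": [
    [[0, 0, 0.005, 0, 0, 0, 0.25], [0, 0, 0.01, 0, 0, 0, 0.25], [0, 0, 0.015, 0, 0, 0, 0.25], [0, 0, 0.015, 0, 0, 0, 0.25]]
  ]
}}

```text
time_s: 14.15
tool_pos: [0.5443, 0.0648, -0.0121]
tool_rot: [180.0, -0.0, 95.1]
force: [0.5, 0.3, -0.8]
grip_width: 0.032
grasp_force: 12.0
```

Underside is about 3 mm above the floor. Going on to contact.

Emit:
{"fn": "servo_tool", "kwargs": {
  "series": [
    [[0, 0, 0.004, 0, 0, 0, 0.25], [0, 0, 0.007, 0, 0, 0, 0.25], [0, 0, 0.01, 0, 0, 0, 0.25], [0, 0, 0.01, 0, 0, 0, 0.25]]
  ]
}}

```text
time_s: 14.48
tool_pos: [0.5443, 0.0648, -0.015]
tool_rot: [180.0, -0.0, 95.1]
force: [-1.1, -0.7, 1.6]
grip_width: 0.0321
grasp_force: 12.0
```

Emit:
{"fn": "servo_tool", "kwargs": {
  "series": [
    [[0, 0, 0.003, 0, 0, 0, 0.25], [0, 0, 0.003, 0, 0, 0, 0.25]]
  ]
}}

```text
time_s: 14.65
tool_pos: [0.5443, 0.0648, -0.0151]
tool_rot: [-180.0, -0.0, 95.1]
force: [-2.8, -0.3, 8.5]
grip_width: 0.0318
grasp_force: 12.0
```

Contact confirmed. Next: back off the push, open, and rise.

Emit:
{"fn": "servo_tool", "kwargs": {
  "series": [
    [[0, 0, -0.003, 0, 0, 0, 0.25], [0, 0, -0.003, 0, 0, 0, 0.6], [0, 0, -0.003, 0, 0, 0, 0.6], [0, 0, -0.003, 0, 0, 0, 0.6], [0, 0, -0.003, 0, 0, 0, 0.6], [0, 0, -0.003, 0, 0, 0, 0.6]]
  ]
}}

```text
time_s: 15.15
tool_pos: [0.5441, 0.0647, -0.0154]
tool_rot: [-180.0, 0.0, 95.1]
force: [-0.7, 0.1, 0.1]
grip_width: 0.0505
grasp_force: 0.0
```

Emit:
{"fn": "servo_tool", "kwargs": {
  "series": [
    [[0, 0, -0.05, 0, 0, 0, 0.6], [0, 0, -0.12, 0, 0, 0, 0.6], [0, 0, -0.2, 0, 0, 0, 0.6], [0, 0, -0.3, 0, 0, 0, 0.6], [0, 0, -0.4, 0, 0, 0, 0.6], [0, 0, -0.5, 0, 0, 0, 0.6], [-0.2, 0, -0.55, 0, 0, 0, 0.6], [-0.4, 0, -0.55, 0, 0, 0, 0.6], [-0.6, 0, -0.55, 0, 0, 0, 0.6], [-0.6, 0, -0.55, 0, 0, 0, 0.6], [-0.6, 0, -0.55, 0, 0, 0, 0.6]]
  ]
}}

```text
time_s: 16.07
tool_pos: [0.5595, -0.1229, 0.1506]
tool_rot: [179.9, 0.2, 94.6]
force: [0.6, -1.1, -0.1]
grip_width: 0.0523
grasp_force: 0.0
```

Run:
```python
from h import *
c=eyes.read_camera("top"); s=eyes.read_camera("scene"); save("pics/t5.png",c); save("pics/s5.png",s); P=cloud(c); I=c["frame"]
a=cv2.imread("pics/t5.png")[170:310,90:280]; b=cv2.imread("pics/s5.png")[180:290,270:450]
cv2.imwrite("pics/c5.png",cv2.hconcat([cv2.resize(a,(400,300)),cv2.resize(b,(400,300))]))
m=(abs(P[...,2]-.05)<.006)&(I.max(-1)<80)&(abs(P[...,0]-.545)<.05)&(abs(P[...,1]-.07)<.05)
print(m.sum(),cv2.minAreaRect(P[m][:,:2].astype(np.float32)*1000),np.median(P[m],0)); print(get_obs()["tool_pos"])
```

```text
171 ((543.9198608398438, 67.1272201538086), (38.58123779296875, 44.19305419921875), 6.9190473556518555) [0.54294554 0.0670764  0.04866229]
[ 0.55959767 -0.1199305   0.15008902]
```

View pics/c5.png

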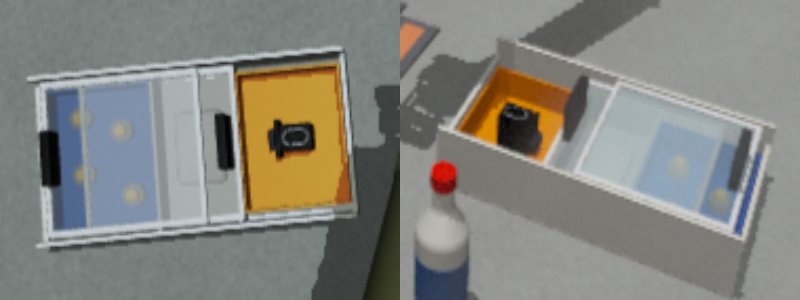

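The duct stands upright in the orange tray at (295,137) in the crop. The right door is open and the left door is where it was.

```bash
python3 -c "
from cell import env; print(env.sign_off())"
```

```text
the job is handed in; nothing more can be done
None
```

The door over the orange tray is slid open to its stop, the other door was left alone, and the black duct is standing upright in the tray, released; I handed the job in after about 16 s of robot time (the verdict wasn't shown).

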